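# Unstack the coffee cups onto their own saucers

### The job

The four coffee cups were put away nested, a small one in each large one, and the two piles stand on two of the four saucers; take them apart and stand each cup upright in the well of the saucer of its own colour, ready to serve. A cup whose saucer is still covered can wait on the bare worktop in front of the espresso machine. Set the china down rather than dropping it, tip nothing over, leave the saucers where they lie and do not shift the milk pitcher or the kitchen timer.

Things in the scene. Friction and masses are not known exactly. Their poses are not given: they have to be found in the camera images.
- blue_cup: The dark blue handleless cup. Origin: centre of its underside, z up. Large low cup, 66 mm across, 44 mm high, 0.13 to 0.21 kg: foot 45 mm, bowl flaring to a straight outer wall from 22 mm up to the rim; mouth 59 mm, inner floor 8 mm above its origin. Starts on the green or the red saucer with a small cup standing in it.
- blue_saucer: The dark blue loose saucer, 113 mm across, rim 13 mm high. Origin: centre of its underside, z up. In its middle a level round well, 66 mm across, floor 5 mm up: a cup standing there has its origin 5 mm above the saucer's. From the well the rim slopes up and outward. Starts empty.
- yellow_cup: The mustard yellow handleless cup. Origin: centre of its underside, z up. Large low cup, same size and shape as the blue one. Starts on the green or the red saucer with a small cup standing in it.
- yellow_saucer: The mustard yellow loose saucer, 113 mm across, rim 13 mm high. Origin: centre of its underside, z up. Shape as the blue saucer. Starts empty.
- green_cup: The dark green handleless cup. Origin: centre of its underside, z up. Small tall cup, 49 mm across, 64 mm high, 0.10 to 0.17 kg: foot 36 mm, straight outer wall from 16 mm up to the rim. In a pile it stands upright and loose in a large cup, its origin 8 mm above that of the large cup, and its top 28 mm stand out above the large cup's rim. Starts inside the blue or the yellow cup.
- green_saucer: The dark green loose saucer, 113 mm across, rim 13 mm high. Origin: centre of its underside, z up. Shape as the blue saucer. Starts under one of the two piles.
- red_cup: The rust red handleless cup. Origin: centre of its underside, z up. Small tall cup, same size and shape as the green one. Starts inside the blue or the yellow cup.
- red_saucer: The rust red loose saucer, 113 mm across, rim 13 mm high. Origin: centre of its underside, z up. Shape as the blue saucer. (Bare worktop, z = 0, for a cup that has to wait: x 0.39 to 0.43, y -0.05 to 0.11; the espresso machine, 0.47 m high, stands behind it from x = 0.465 on, between y = -0.16 and 0.12.) Starts under one of the two piles.
- milk_pitcher: Bystander: steel milk pitcher with a strap handle, 75x96x96 mm, standing left of the saucers. Origin: centre of its underside.
- kitchen_timer: Bystander: red wind-up timer with a white dial, 62 mm across, 48 mm high, standing behind the saucers. Origin: centre of its underside.

How it is judged:
At the end, for the whole second after the job is handed in: Each cup stands upright (within 6 degrees) and still in the well of the saucer of its own colour, within 10 mm of the saucer's centre and at the height of the well floor; the saucers lie flat on the worktop, and the milk pitcher and the timer stand upright (horizontal distance between blue_cup and blue_saucer below 0.01 m and z of blue_cup in the frame of blue_saucer between 0.002 and 0.009 m and angle between each of blue_cup, yellow_cup, green_cup, red_cup, milk_pitcher, kitchen_timer's own z axis and vertical below 0.1 rad and linear speed of each of blue_cup, blue_saucer, yellow_cup, yellow_saucer, green_cup, green_saucer, red_cup, red_saucer below 0.02 m/s and height (world z) of each of blue_saucer, yellow_saucer, green_saucer, red_saucer below 0.004 m and angle between each of blue_saucer, yellow_saucer, green_saucer, red_saucer's own z axis and vertical below 0.06 rad and horizontal distance between yellow_cup and yellow_saucer below 0.01 m and z of yellow_cup in the frame of yellow_saucer between 0.002 and 0.009 m and horizontal distance between green_cup and green_saucer below 0.01 m and z of green_cup in the frame of green_saucer between 0.002 and 0.009 m and horizontal distance between red_cup and red_saucer below 0.01 m and z of red_cup in the frame of red_saucer between 0.002 and 0.009 m); the robot touches nothing.
It fails at once if a cup is tipped over (more than 45 degrees) (angle between any of blue_cup, yellow_cup, green_cup, red_cup's own z axis and vertical above 0.79 rad).
It fails at once if a cup is dropped (falls freely faster than 0.7 m/s, about 25 mm of fall) ((linear speed of blue_cup above 0.7 m/s and contact force between the fingers and blue_cup below 0.01 N) or (linear speed of yellow_cup above 0.7 m/s and contact force between the fingers and yellow_cup below 0.01 N) or (linear speed of green_cup above 0.7 m/s and contact force between the fingers and green_cup below 0.01 N) or (linear speed of red_cup above 0.7 m/s and contact force between the fingers and red_cup below 0.01 N)).
It fails at once if a saucer is pushed more than 40 mm from where it lay (distance of any of blue_saucer, yellow_saucer, green_saucer, red_saucer from where it was at the start of the episode above 0.04 m).
It fails at once if the milk pitcher or the kitchen timer is shifted more than 30 mm (distance of any of milk_pitcher, kitchen_timer from where it was at the start of the episode above 0.03 m).
It also fails if it takes over 136 s, if anything falls off the work surface, if the arm or the gripper's body presses on something with over 40 N, if the wrist force passes 120 N, or if a joint passes its speed limit or range.

### The arm

A 6-joint arm with a two-finger parallel gripper is mounted at the origin on a cart in front of the work surface, level with it; the furniture and walls round the work are solid. World frame = base frame: x ahead of the robot, y to its left, z up, the work surface at z = 0. Lengths are in m, angles in rad, forces in N, time in s.
With the tool pointing down it reaches from about 0.375 to 0.9 m from the base axis. Payload 3.1 kg.
Tool frame: the origin (TCP) lies midway between the tips of the shut fingers; the grasp point (between the pads) lies robot.grip_depth behind it (robot.grip_depth is the distance from the TCP to the grasp point, in m); z points along the fingers, y is the line along which they close (so a half turn about z gives the same grasp; the last joint's range is limited). The gripper opens to 87 mm and grips with 3 to 60 N. Pads are 19 mm wide; open, the fingers measure 117 mm over their backs; the gripper's body (75 mm by 190 mm) begins 51 mm behind the grasp point.
Start: joints at [-1.528, 0.527, 1.433, -0, 1.181, -0.178], TCP at [0.138, -0.61, 0.223] pointing down, gripper open.
Joint ranges: [-3.08, 3.08], [-0.75, 2.2], [0.22, 2.44], [-1.43, 4.57], [0, 2.65], [-2.85, 2.85]. Speed limits (rad/s): [2.79, 2.79, 3.14, 3.14, 3.14, 3.14].

### API

Orientations are given as a unit quaternion [x, y, z, w].
In Python, from rig import robot, vision gives the robot as it stands (robot), with the cameras (vision).
- The arm moves only by the tool inch_along, called after ">>>" as name(argument=value, ...), one argument or row to a line, values as JSON. Schema: {"type":"object","properties":{"segments":{"type":"object","properties":{"deltas":{"type":"array","items":{"type":"array","items":{"type":"number"},"minItems":4,"maxItems":4},"minItems":1,"maxItems":20}},"additionalProperties":false,"required":["deltas"]},"jaw":{"type":"number"},"squeeze":{"type":"number"},"only":{"type":"string"},"quiet":{"type":"boolean"},"lines":{"type":"string"}},"required":["segments"],"additionalProperties":false}. segments is an object whose key "deltas" holds a list of rows, 1 to 20 of them, each of 4 numbers: dx, dy, dz in m, then a turn about the tool's z in rad; each row shifts and turns the commanded pose from where the row before left it, along the tool's axes as they then stand; what a row does not reach is not made up. A row lasts 1/12 s, in which the tool goes at most 0.0417 m and 0.125 rad, less where a joint would pass 70% of its speed; a pose out of reach is approached as far as the arm can. jaw is the finger opening in m, set as the call begins (left out keeps the last). The fingers move at their own pace and stop on an object; squeeze is the grip in N (left out, the last holds). Time passes only in rows, so rows that do not move let the fingers close. The tool returns the time, the measured TCP pose, the force, the opening and the grip force at its end. only (a regular expression) keeps the lines of the reply that match it, lines (a string "A,B") keeps lines A to B, and quiet returns only ok. Input that does not fit is refused with a message, and nothing moves.
- robot.get_obs(): the state, without advancing time (a new reading comes with each control period).
- vision.camera(name): name is "scene" or "top"; returns a dict with "img" (384x512x3 uint8, red, green, blue), "fx", "fy", "cx", "cy" (pixels), "k1" (the pictures are not rectified: a ray, as slopes to the right and down, at radius r is drawn at 1 + k1 r^2 times it, then the intrinsics apply), "xyz" and "attitude" of the camera in the world. Camera axes: x right, y down, z forward; pixel columns grow to the right and rows downward; lengths in m; the calibration is good to about 2 mm. A picture is of the moment at which its call begins. There is no depth.
- robot.hand_in(): hands the job in; it is judged then, once.
The state is a dict: "time": time; "q": joint angles; "joint_velocities": joint speeds; "joint_torque": joint torques, N m; "position": TCP position; "tool_rot": TCP orientation; "ft_force": force on the tool from outside, world axes, zero at the start; "moment": the same for the moment, N m; "grip_width": finger opening in m; "grip_force": force on a finger pad.
Only numpy, scipy, OpenCV 4.12 (cv2) and the standard library are available. Lean on these libraries where they do the work, as an engineer would, in place of code of your own. Each camera call takes 0.05 s, during which the arm holds its last target. There are 200 camera calls.

## Working session

There is one attempt and no reset: what is moved stays moved. The work goes in short steps, Python scripts to look and compute and a tool call to move; the robot and the scene stay as the last step left them, time stands still between calls to the robot, and variables do not carry over. Pictures are saved under pics/ and viewed, at most 14 in all, crops included, and the job is handed in when it is done.

```bash
ls; mkdir -p pics
```

Run:
```python
from rig import robot, vision
import cv2,pickle
print(robot.grip_depth, robot.get_obs())
d={}
for n in ("scene","top"):
    c=vision.camera(n); d[n]=c
    print(n,{k:v for k,v in c.items() if k!="img"})
    cv2.imwrite(f"pics/{n}0.png",c["img"][:,:,::-1])
pickle.dump(d,open("v0.pkl","wb"))
```

```text
pics
rig.py
0.0187 {'time': 0.0, 'q': array([-1.52747435e+00,  5.28435994e-01,  1.43391944e+00,  1.48018102e-05,
        1.18137118e+00, -1.78481770e-01]), 'joint_velocities': array([0.00113141, 0.00035294, 0.00015697, 0.00079335, 0.00025285,
       0.00014372]), 'joint_torque': array([-2.09198835e-03, -4.40050864e+01, -1.76591295e+01,  6.33717491e-02,
        5.83185093e-02, -1.64360813e-04]), 'position': array([ 0.13750519, -0.6089344 ,  0.22158471]), 'tool_rot': array([ 9.93856434e-01,  1.10671817e-01,  7.88797149e-05, -1.06408282e-03]), 'ft_force': array([ 0.56966763, -0.1600933 , -0.32199805]), 'moment': array([ 0.039576  , -0.01898292, -0.06284095]), 'grip_force': 0.0, 'grip_width': 0.08696031688474354}
scene {'fx': 463.463524553573, 'fy': 463.463524553573, 'cx': 250.59774801369124, 'cy': 183.77506235620933, 'k1': -0.03623095722483452, 'xyz': array([0.21011712, 1.13177132, 0.58940482]), 'attitude': array([-0.21156782,  0.85320878, -0.4648274 ,  0.10587411])}
top {'fx': 358.1788061894941, 'fy': 358.1788061894941, 'cx': 261.6026204384849, 'cy': 196.5168854248147, 'k1': -0.057276693896702306, 'xyz': array([0.4921247 , 0.39395856, 0.91035841]), 'attitude': array([ 0.70973474, -0.70281133,  0.03552946, -0.03271846])}
```

View pics/scene0.png

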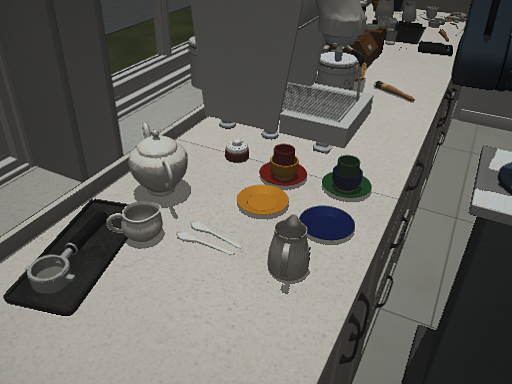

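View pics/top0.png

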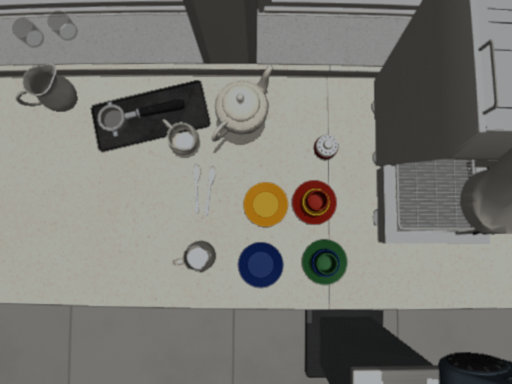

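Create h.py:
```python
import numpy as np,cv2
from scipy.spatial.transform import Rotation as R
from scipy.optimize import least_squares
HUE={"blue":(110,130),"yellow":(14,30),"green":(45,85),"red":(-8,9)}
def mask(c,col):
    h=cv2.cvtColor(c["img"],cv2.COLOR_RGB2HSV).astype(int)
    a,b=HUE[col]; H=np.where(h[...,0]>170,h[...,0]-180,h[...,0])
    return ((H>=a)&(H<=b)&(h[...,1]>110)&(h[...,2]>25)).astype(np.uint8)
def rays(c,uv):
    K=np.array([[c["fx"],0,c["cx"]],[0,c["fy"],c["cy"]],[0,0,1]])
    p=cv2.undistortPoints(np.asarray(uv,float).reshape(-1,1,2),K,np.array([c["k1"],0,0,0]))[:,0]
    return R.from_quat(c["attitude"]).apply(np.c_[p,np.ones(len(p))])
def plane(c,uv,z):
    d=rays(c,uv); return (c["xyz"]+d*((z-c["xyz"][2])/d[:,2])[:,None])[:,:2]
def circ(P):
    f=lambda s:np.hypot(P[:,0]-s[0],P[:,1]-s[1])-s[2]
    m=P.mean(0); s=least_squares(f,[*m,.05],loss="soft_l1",f_scale=.001)
    return s.x, np.sqrt(np.mean(s.fun**2))
```

Run:
```python
from h import *; import pickle
d=pickle.load(open("v0.pkl","rb"))
for n in d:
  for col in HUE:
    m=mask(d[n],col); k,l,s,ce=cv2.connectedComponentsWithStats(m)
    for i in range(1,k):
      if s[i,4]>60: 
        print(n,col,s[i].tolist(),ce[i].round(1), "xy@.01",plane(d[n],[ce[i]],.01)[0].round(3))
        if s[i,4]>300:
          ct=max(cv2.findContours((l==i).astype(np.uint8),cv2.RETR_EXTERNAL,cv2.CHAIN_APPROX_NONE)[0],key=len)
          ct=cv2.convexHull(ct)[:,0]; P=plane(d[n],ct,.013); print("   circ",circ(P))
v=[cv2.resize(d["scene"]["img"][125:245,190:390],None,fx=3.9,fy=3.9,interpolation=2),]
cv2.imwrite("pics/c1.png",v[0][:,:,::-1])
v=cv2.resize(d["top"]["img"][120:300,175:355],None,fx=3.3,fy=3.3,interpolation=2)
cv2.imwrite("pics/c2.png",v[:,:,::-1])
```

```text
scene blue [299, 206, 55, 34, 1399] [327.1 222.6] xy@.01 [0.407 0.391]
   circ (array([0.40837897, 0.39298318, 0.0553231 ]), np.float64(0.0005080413232942219))
scene yellow [381, 83, 33, 17, 117] [395.3  90.4] xy@.01 [ 0.448 -0.415]
scene yellow [270, 156, 29, 23, 351] [284.1 169.2] xy@.01 [0.57 0.24]
   circ (array([0.57631049, 0.23000933, 0.04956586]), np.float64(0.008491844053767614))
scene yellow [237, 184, 52, 31, 1238] [262.5 199.3] xy@.01 [0.56  0.379]
   circ (array([0.55918551, 0.38097926, 0.05657762]), np.float64(0.0007368908553758195))
scene green [322, 173, 49, 24, 369] [345.9 186.4] xy@.01 [0.415 0.241]
   circ (array([0.41690487, 0.23411616, 0.05458679]), np.float64(0.0007869549483863695))
scene red [273, 144, 22, 22, 396] [283.9 154.6] xy@.01 [0.599 0.175]
   circ (array([0.59642182, 0.17676045, 0.04956947]), np.float64(0.007164778349552272))
scene red [225, 150, 24, 12, 81] [235.4 155.3] xy@.01 [0.705 0.238]
scene red [259, 162, 48, 24, 495] [282.1 175.7] xy@.01 [0.562 0.27 ]
   circ (array([0.56554108, 0.25905847, 0.05579871]), np.float64(0.0003459137869877144))
top 
[... 222 characters left out ...]
op yellow [244, 182, 44, 45, 1549] [265.3 204. ] xy@.01 [0.56  0.381]
   circ (array([0.56051549, 0.38144454, 0.0556199 ]), np.float64(0.0002714295726249314))
top yellow [302, 188, 28, 28, 226] [312.3 204.8] xy@.01 [0.56  0.263]
top green [303, 240, 43, 44, 805] [323.3 260.6] xy@.01 [0.42  0.236]
   circ (array([0.41879284, 0.23401815, 0.05298797]), np.float64(0.0003061437264804497))
top green [316, 253, 22, 22, 342] [325.8 263.1] xy@.01 [0.414 0.229]
   circ (array([0.41456115, 0.22812597, 0.02699673]), np.float64(0.000250338241576448))
top red [292, 181, 44, 43, 1216] [313.9 201.6] xy@.01 [0.568 0.258]
   circ (array([0.56671373, 0.25904656, 0.05497343]), np.float64(0.0002658045440180284))
```

View pics/c1.png

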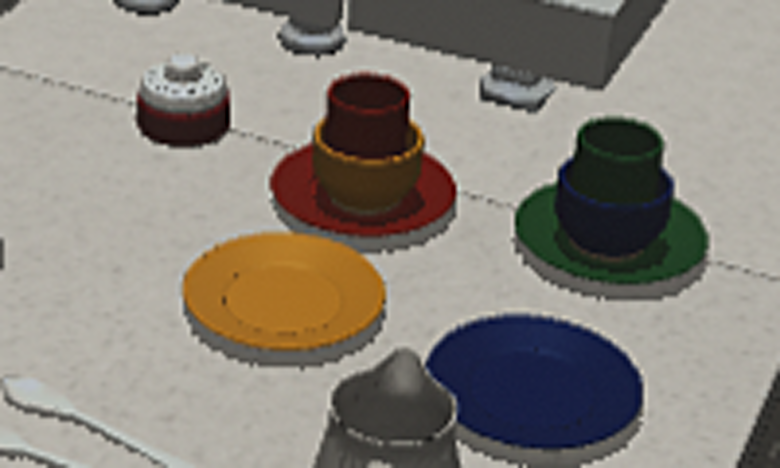

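View pics/c2.png

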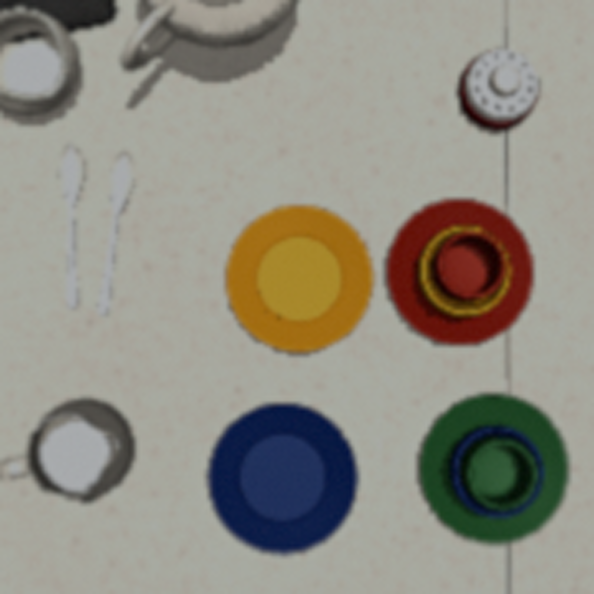

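Add to h.py:
```python
def comp(c,col,seed_box,vmin=12,smin=90):
    x0,y0,x1,y1=seed_box
    h=cv2.cvtColor(c["img"],cv2.COLOR_RGB2HSV).astype(int)
    a,b=HUE[col]; H=np.where(h[...,0]>170,h[...,0]-180,h[...,0])
    m=((H>=a)&(H<=b)&(h[...,1]>smin)&(h[...,2]>vmin)); z=np.zeros_like(m); z[y0:y1,x0:x1]=1
    return (m&z).astype(np.uint8)
def hull(m):
    p=np.argwhere(m)[:,::-1]; 
    # pixel outlines: use all four corners of each pixel
    q=np.vstack([p+np.array(o)*.5 for o in((-1,-1),(1,-1),(-1,1),(1,1))]).astype(np.float32)
    h=cv2.convexHull(q)[:,0]
    # resample densely
    L=np.vstack([h,h[:1]]); o=[]
    for a,b in zip(L[:-1],L[1:]):
        k=max(1,int(np.hypot(*(b-a))*2)); o+= [a+(b-a)*t/k for t in range(k)]
    return np.array(o)
```

Run:
```python
from h import *; import pickle
d=pickle.load(open("v0.pkl","rb")); t,s=d["top"],d["scene"]
def go(name,ht,hs,zs,arc):
    for z in zs:
        a,ra=circ(plane(t,ht,z))
        if arc:
            top=hs[:,1].min(); l,r=hs[:,0].min(),hs[:,0].max()
            vm=hs[hs[:,0]>r-1.1][:,1].min()
            hs2=hs[hs[:,1]<=top+arc]
        else: hs2=hs
        b,rb=circ(plane(s,hs2,z))
        print(name,z,"top",a.round(4),"scene",b.round(4),"res",round(ra,4),round(rb,4),"d",(a-b)[:2].round(4))
for n,bt,bs in [("blue",(235,238,287,292),(295,200,360,245)),("yellow",(240,178,292,230),(232,180,292,220)),("green",(300,236,350,288),None),("red",(288,177,340,228),None)]:
    if bs: go(n+"_saucer",hull(comp(t,n,bt)),hull(comp(s,n,bs)),[0,.013,.026],0)
bx={"green":((313,250,340,277),(330,150,366,167)),"red":((303,190,330,214),(270,142,300,166)),"blue":((300,240,350,288),(325,160,370,195)),"yellow":((296,182,335,222),(265,154,303,190))}
for n,zs,arc in (("green",[.067,.077,.087],5),("red",[.067,.077,.087],5),("blue",[.039,.049,.059],None),("yellow",[.039,.049,.059],None)):
    ht=hull(comp(t,n,bx[n][0])); hs=hull(comp(s,n,bx[n][1])); 
    print(n,ht.min(0),ht.max(0),hs.min(0),hs.max(0))
    go(n+"_cup",ht,hs,zs,arc)
for n,b in bx.items():
    m=comp(s,n,b[1]); print(n); x0,y0,x1,y1=b[1]
    print("\n".join("".join(".#"[v] for v in r) for r in m[y0:y1,x0:x1]))
```

```text
blue_saucer 0 top [0.4088 0.3926 0.056 ] scene [0.4129 0.3758 0.0581] res 0.0006 0.0014 d [-0.0041  0.0168]
blue_saucer 0.013 top [0.41   0.3926 0.0552] scene [0.4084 0.3925 0.0568] res 0.0006 0.0014 d [0.0016 0.0002]
blue_saucer 0.026 top [0.4112 0.3926 0.0544] scene [0.4039 0.4091 0.0555] res 0.0006 0.0013 d [ 0.0073 -0.0165]
yellow_saucer 0 top [0.5616 0.3814 0.0581] scene [0.5673 0.3637 0.0599] res 0.0004 0.001 d [-0.0057  0.0177]
yellow_saucer 0.013 top [0.5606 0.3815 0.0573] scene [0.5594 0.3806 0.0586] res 0.0004 0.0009 d [0.0012 0.0009]
yellow_saucer 0.026 top [0.5596 0.3817 0.0564] scene [0.5516 0.3976 0.0573] res 0.0004 0.0009 d [ 0.008  -0.0159]
green [312.5 249.5] [339.5 276.5] [337.5 155.5] [359.5 166.5]
green_cup 0.067 top [0.4195 0.2391 0.0353] scene [0.4214 0.2233 0.0251] res 0.0041 0.0012 d [-0.0019  0.0158]
green_cup 0.077 top [0.4204 0.241  0.0349] scene [0.4174 0.2407 0.0246] res 0.004 0.0011 d [0.003  0.0002]
green_cup 0.087 top [0.4212 0.2428 0.0344] scene [0.4133 0.2581 0.0241] res 0.004 0.0011 d [ 0.0079 -0.0153]
red [302.5 189.5] [329.5 213.5] [272.5 143.5] [
[... 4828 characters left out ...]
.......#######################.......
.........#####################........
.........####################.........
..........##################..........
...........#################..........
............##############............
..............##########..............
.....................#................
......................................
......................................
......................................
......................................
#.....................................
#######...............................
##########............................
#############.........................
###############.......................
#################.....................
```

>>> inch_along(
  segments={"deltas":[[0,0,0,0.111],[0,0,0,0.111],[0.0148,-0.0276,0,0],[0.0148,-0.0276,0,0],[0.0148,-0.0276,0,0],[0.0148,-0.0276,0,0],[0.0148,-0.0276,0,0],[0.0148,-0.0276,0,0],[0.0148,-0.0276,0,0],[0.0148,-0.0276,0,0],[0.0148,-0.0276,0,0],[0.0148,-0.0276,0,0],[0.0148,-0.0276,0,0],[0.0148,-0.0276,0,0],[0.0148,-0.0276,0,0],[0,0,0,0],[0,0,0,0]]},
  jaw=0.087,
  squeeze=20,
)

```text
time: 1.52
position: [0.3302, -0.2494, 0.2224]
tool_rot: [1.0, 0.002, -0.0, -0.0]
ft_force: [0.2, -0.8, -0.3]
grip_width: 0.087
grip_force: 0.0
```

>>> inch_along(
  segments={"deltas":[[0.0065,-0.025,0,0],[0.0065,-0.025,0,0],[0.0065,-0.025,0,0],[0.0065,-0.025,0,0],[0.0065,-0.025,0,0],[0.0065,-0.025,0,0],[0.0065,-0.025,0,0],[0.0065,-0.025,0,0],[0.0065,-0.025,0,0],[0.0065,-0.025,0,0],[0,-0.03,0,0],[0,-0.03,0,0],[0,-0.03,0,0],[0,-0.03,0,0],[0,-0.03,0,0],[0,-0.03,0,0],[0,-0.03,0,0],[0,-0.03,0,0],[0,0,0,0],[0,0,0,0]]},
)

```text
time: 3.18
position: [0.3959, 0.2393, 0.2223]
tool_rot: [1.0, 0.001, 0.0, 0.0]
ft_force: [-0.6, -0.2, 0.1]
grip_width: 0.0868
grip_force: 0.0
```

>>> inch_along(
  segments={"deltas":[[0,0,0,-0.1208],[0,0,0,-0.1208],[0,0,0,-0.1208],[0,0,0,-0.1208],[0,0,0,-0.1208],[0,0,0,-0.1208],[0,0,0,-0.1208],[0,0,0,-0.1208],[0,0,0,-0.1208],[0,0,0,-0.1208],[0,0,0,-0.1208],[0,0,0,-0.1208],[0,0,0,-0.1208],[0,0.022,0,0],[0,0,0,0],[0,0,0,0]]},
)

```text
time: 4.52
position: [0.4182, 0.2374, 0.2225]
tool_rot: [0.709, 0.706, -0.0, 0.0]
ft_force: [-0.1, -0.2, -0.2]
grip_width: 0.0873
grip_force: 0.0
```

Run:
```python
from h import *; import pickle
d=pickle.load(open("v0.pkl","rb"))
print("blue cup top",plane(d["top"],[[325.4,262.7]],.049)," scene",plane(d["scene"],[[347.2,173]],.049))
for n,b in (("top",(300,236,350,288)),("top",(288,177,340,228))):
    for col in(("green",) if b[0]==300 else ("red",)):
        print(col,"saucer",circ(plane(d[n],hull(comp(d[n],col,b)),.013)))
g=comp(d["top"],"green",(315,252,339,276),25,110); k,l,s,c=cv2.connectedComponentsWithStats(g); i=1+np.argmax(s[1:,4])
print("green cup",circ(plane(d["top"],hull(l==i),.077)))
# well circles of empty saucers: brighter level part
for col,(x0,y0,x1,y1) in {"blue":(239,243,284,288),"yellow":(244,182,289,227)}.items():
    im=d["top"]["img"][y0:y1,x0:x1].astype(int); b=im.sum(2).astype(np.uint8) if 0 else np.clip(im.sum(2)/3,0,255).astype(np.uint8)
    w=im[22,22]; m=(np.abs(im-w).sum(2)<14); k,l,s,c=cv2.connectedComponentsWithStats(m.astype(np.uint8)); i=l[22,22]
    h=hull(l==i)+[x0,y0]; print(col,"well",circ(plane(d["top"],h,.005)))
```

```text
blue cup top [[0.41855486 0.23729899]]  scene [[0.41493322 0.24716847]]
green saucer (array([0.4185923 , 0.23401439, 0.05478319]), np.float64(0.0004686826943068263))
red saucer (array([0.56653262, 0.25931714, 0.05652567]), np.float64(0.0008330808185293427))
green cup (array([0.41971498, 0.23996046, 0.02608882]), np.float64(0.0005267357106487167))
blue well (array([0.41029131, 0.39296332, 0.03172666]), np.float64(0.00039125161739532503))
yellow well (array([0.56077279, 0.38124289, 0.03185022]), np.float64(0.0003671693556588415))
```

>>> inch_along(
  segments={"deltas":[[0,0,0.02,0],[0,0,0.02,0],[0,0,0.02,0],[0,0,0.02,0],[0,0,0.02,0],[0,0,0.02,0],[0,0,0.02,0],[0,0,0.02,0],[0,0,0.02,0],[0,0,0.015,0],[0,0,0.006,0],[0,0,0,0],[0,0,0,0],[0,0,0,0]]},
)

```text
time: 5.68
position: [0.4175, 0.239, 0.0224]
tool_rot: [0.707, 0.707, 0.001, 0.0]
ft_force: [0.6, 0.0, 0.2]
grip_width: 0.0869
grip_force: 0.0
```

>>> inch_along(
  segments={"deltas":[[0,0,0,0],[0,0,0,0],[0,0,0,0],[0,0,0,0],[0,0,0,0],[0,0,0,0],[0,0,0,0],[0,0,0,0],[0,0,0,0],[0,0,0,0]]},
  jaw=0.05,
  squeeze=20,
)

```text
time: 6.52
position: [0.4181, 0.2393, 0.0221]
tool_rot: [0.707, 0.707, 0.001, 0.001]
ft_force: [2.2, 1.0, 5.5]
grip_width: 0.0667
grip_force: 20.0
```

>>> inch_along(
  segments={"deltas":[[0,0,-0.003,0],[0,0,-0.005,0],[0,0,-0.007,0],[0,0,-0.008,0],[0,0,-0.008,0],[0,0,-0.006,0],[0,0,-0.003,0],[0,0,0,0],[0,0,0,0],[0,0,0,0]]},
)

```text
time: 7.35
position: [0.4169, 0.239, 0.0615]
tool_rot: [0.707, 0.707, -0.0, -0.0]
ft_force: [-0.7, 0.0, -2.7]
grip_width: 0.0662
grip_force: 20.0
```

Run:
```python
from rig import robot, vision; import cv2
c=vision.camera("scene"); cv2.imwrite("pics/s2.png",cv2.resize(c["img"][80:260,200:400],None,fx=3,fy=3)[:,:,::-1])
```

```text
(no output)
```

View pics/s2.png

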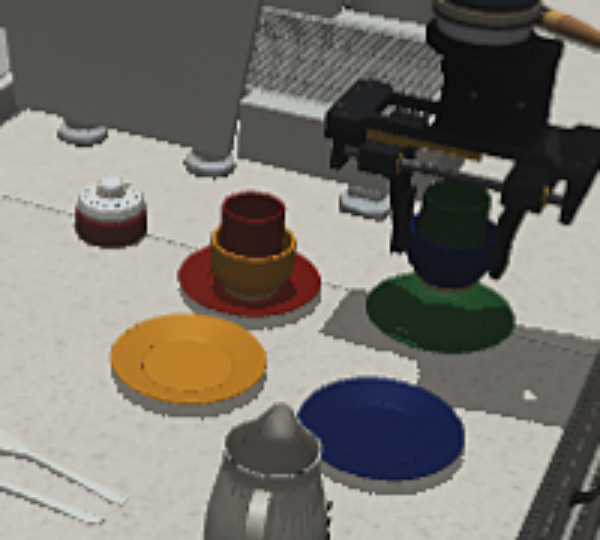

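>>> inch_along(
  segments={"deltas":[[0.003,0,0,0],[0.006,0,0,0],[0.008,0,0,0],[0.01,-0.0007,0,0],[0.01,-0.0007,0,0],[0.01,-0.0007,0,0],[0.01,-0.0007,0,0],[0.01,-0.0007,0,0],[0.01,-0.0007,0,0],[0.01,-0.0007,0,0],[0.01,-0.0007,0,0],[0.01,-0.0007,0,0],[0.01,-0.0007,0,0],[0.01,-0.0007,0,0],[0.01,-0.0007,0,0],[0.008,0,0,0],[0.006,0,0,0],[0.004,0,0,0],[0,0,0,0],[0,0,0,0]]},
)

```text
time: 9.07
position: [0.4087, 0.394, 0.0615]
tool_rot: [0.707, 0.707, -0.0, 0.0]
ft_force: [0.8, -0.8, -2.3]
grip_width: 0.0662
grip_force: 20.0
```

Run:
```python
from rig import robot, vision; import cv2,pickle
from h import *
s,t=vision.camera("scene"),vision.camera("top"); pickle.dump({"scene":s,"top":t},open("v1.pkl","wb"))
im=np.hstack([cv2.resize(s["img"][120:260,260:390],None,fx=3,fy=3),cv2.resize(t["img"][200:340,215:345],None,fx=3,fy=3)])
cv2.imwrite("pics/s3.png",im[:,:,::-1])
```

```text
(no output)
```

View pics/s3.png

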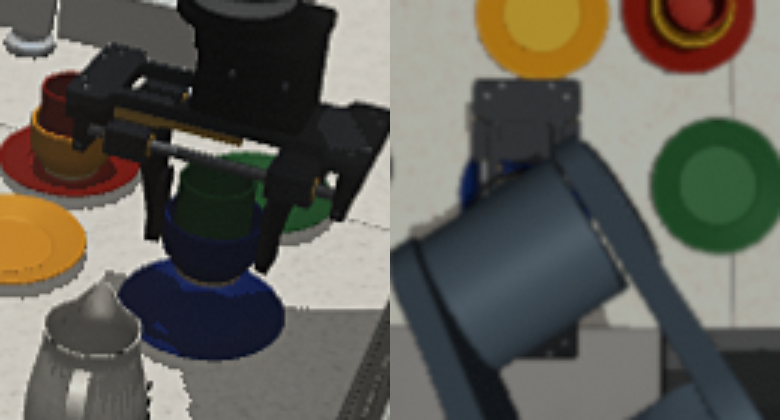

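>>> inch_along(
  segments={"deltas":[[0,0,0.004,0],[0,0,0.006,0],[0,0,0.006,0],[0,0,0.006,0],[0,0,0.005,0],[0,0,0.004,0],[0,0,0.003,0],[0,0,0.002,0],[0,0,0.001,0],[0,0,0.001,0],[0,0,0.001,0],[0,0,0,0],[0,0,0,0]]},
)

```text
time: 10.25
position: [0.4088, 0.3941, 0.0227]
tool_rot: [0.707, 0.707, 0.0, 0.0]
ft_force: [-0.8, -1.2, -3.0]
grip_width: 0.0664
grip_force: 20.0
```

Run:
```python
from h import *; import pickle
d=pickle.load(open("v1.pkl","rb"));t=d["top"]
x0,y0,x1,y1=300,238,350,284
print("green rim",circ(plane(t,hull(comp(t,"green",(x0,y0,x1,y1),25,100)),.013)))
im=t["img"].astype(int); w=im[261,323+130//65*0]; m=(np.abs(im-w).sum(2)<14); k,l,s,c=cv2.connectedComponentsWithStats(m.astype(np.uint8)); i=l[261,323]
print(w,s[i],"green well",circ(plane(t,hull(l==i),.005)))
```

```text
green rim (array([0.41857131, 0.23395875, 0.05467788]), np.float64(0.00042336602903418846))
[49 91 55] [312 249  25  25 481] green well (array([0.41851269, 0.23320383, 0.03172995]), np.float64(0.00044262758447538195))
```

>>> inch_along(
  segments={"deltas":[[0,0,0.0005,0],[0,0,0.0005,0],[0,0,0,0],[0,0,0,0]]},
)

```text
time: 10.58
position: [0.4089, 0.3942, 0.0221]
tool_rot: [0.707, 0.707, 0.0, 0.0]
ft_force: [-0.6, -0.1, 2.0]
grip_width: 0.0665
grip_force: 20.0
```

Contact felt (force went −3 to +2 N). Release and rise.

>>> inch_along(
  segments={"deltas":[[0,0,0,0],[0,0,0,0],[0,0,0,0],[0,0,0,0],[0,0,0,0],[0,0,0,0],[0,0,0,0],[0,0,0,0]]},
  jaw=0.087,
)

```text
time: 11.25
position: [0.4088, 0.3941, 0.0215]
tool_rot: [0.707, 0.707, -0.0, -0.0]
ft_force: [-0.1, -0.5, 0.7]
grip_width: 0.0871
grip_force: 0.0
```

>>> inch_along(
  segments={"deltas":[[0,0,-0.005,0],[0,0,-0.01,0],[0,0,-0.02,0],[0,0,-0.02,0],[0,0,-0.02,0],[0,0,-0.02,0],[0,0,-0.02,0],[0,0,-0.02,0],[0,0,-0.02,0],[0,0.03,0,0],[-0.014,0.03,0,0],[-0.03,0.03,0,0],[-0.03,0.03,0,0],[-0.03,0.03,0,0],[-0.03,0.007,0,0],[0,0,0,0],[0,0,0,0]]},
)

```text
time: 12.67
position: [0.5646, 0.2599, 0.1773]
tool_rot: [0.709, 0.706, 0.0, -0.0]
ft_force: [0.2, 0.5, -0.3]
grip_width: 0.0873
grip_force: 0.0
```

Run:
```python
from rig import robot, vision; import cv2,pickle
from h import *
s,t=vision.camera("scene"),vision.camera("top"); pickle.dump({"scene":s,"top":t},open("v2.pkl","wb"))
im=np.hstack([cv2.resize(s["img"][110:260,230:370],None,fx=2.8,fy=2.8),cv2.resize(t["img"][160:310,215:355],None,fx=2.8,fy=2.8)])
cv2.imwrite("pics/s4.png",im[:,:,::-1])
```

```text
(no output)
```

View pics/s4.png

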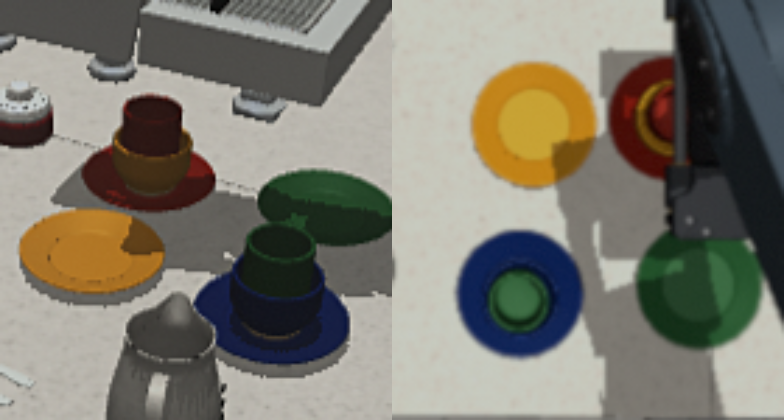

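>>> inch_along(
  segments={"deltas":[[0,0,0.01,0],[0,0,0.02,0],[0,0,0.02,0],[0,0,0.02,0],[0,0,0.02,0],[0,0,0.02,0],[0,0,0.02,0],[0,0,0.015,0],[0,0,0.01,0],[0,0,0,0],[0,0,0,0]]},
)

```text
time: 13.68
position: [0.5633, 0.2624, 0.0211]
tool_rot: [0.707, 0.707, -0.0, -0.0]
ft_force: [-0.6, 0.3, 1.2]
grip_width: 0.0867
grip_force: 0.0
```

>>> inch_along(
  segments={"deltas":[[0,0,0,0],[0,0,0,0],[0,0,0,0],[0,0,0,0],[0,0,0,0],[0,0,0,0],[0,0,0,0],[0,0,0,0],[0,0,0,0],[0,0,0,0]]},
  jaw=0.05,
  squeeze=20,
)

```text
time: 14.52
position: [0.5649, 0.2618, 0.0225]
tool_rot: [0.707, 0.707, 0.001, 0.0]
ft_force: [-0.1, 0.7, 6.0]
grip_width: 0.0665
grip_force: 20.0
```

>>> inch_along(
  segments={"deltas":[[0,0,-0.003,0],[0,0,-0.005,0],[0,0,-0.007,0],[0,0,-0.008,0],[0,0,-0.008,0],[0,0,-0.006,0],[0,0,-0.003,0],[0,0,0,0],[0,0,0,0],[0,0,0,0]]},
)

```text
time: 15.35
position: [0.5637, 0.2615, 0.0613]
tool_rot: [0.707, 0.707, -0.0, -0.0]
ft_force: [0.5, -0.2, -2.2]
grip_width: 0.0663
grip_force: 20.0
```

Run:
```python
from rig import robot, vision; import cv2,pickle
from h import *
s,t=vision.camera("scene"),vision.camera("top"); 
im=np.hstack([cv2.resize(s["img"][110:260,230:370],None,fx=2.8,fy=2.8),cv2.resize(t["img"][160:310,215:355],None,fx=2.8,fy=2.8)])
cv2.imwrite("pics/s5.png",im[:,:,::-1])
h=hull(comp(s,"yellow",(260,100,310,178)))
print(h.min(0),h.max(0))
```

```text
[259.5 112.5] [309.5 165.5]
```

View pics/s5.png

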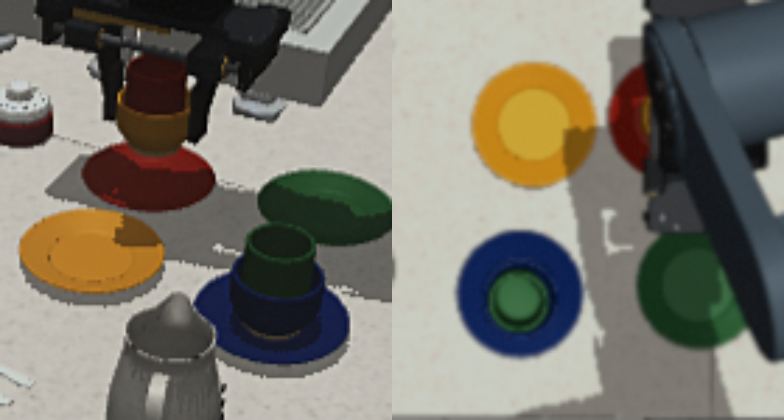

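>>> inch_along(
  segments={"deltas":[[0.003,0,0,0],[0.006,0,0,0],[0.008,0,0,0],[0.0105,-0.0005,0,0],[0.0105,-0.0005,0,0],[0.0105,-0.0005,0,0],[0.0105,-0.0005,0,0],[0.0105,-0.0005,0,0],[0.0105,-0.0005,0,0],[0.0105,-0.0005,0,0],[0.0105,-0.0005,0,0],[0.008,0,0,0],[0.006,0,0,0],[0.0045,0,0,0],[0,0,0,0],[0,0,0,0]]},
)

```text
time: 16.78
position: [0.5601, 0.381, 0.0615]
tool_rot: [0.707, 0.707, -0.0, 0.0]
ft_force: [-0.2, 0.2, -3.5]
grip_width: 0.0665
grip_force: 20.0
```

>>> inch_along(
  segments={"deltas":[[0,0,0.004,0],[0,0,0.006,0],[0,0,0.006,0],[0,0,0.006,0],[0,0,0.005,0],[0,0,0.004,0],[0,0,0.003,0],[0,0,0.002,0],[0,0,0.001,0],[0,0,0.001,0],[0,0,0,0],[0,0,0,0]]},
)

```text
time: 17.78
position: [0.5603, 0.3812, 0.0238]
tool_rot: [0.707, 0.707, 0.0, 0.0]
ft_force: [-0.2, -0.4, -2.3]
grip_width: 0.0663
grip_force: 20.0
```

>>> inch_along(
  segments={"deltas":[[0,0,0.0005,0],[0,0,0.0005,0],[0,0,0.0005,0],[0,0,0,0],[0,0,0,0]]},
)

```text
time: 18.2
position: [0.5603, 0.3812, 0.0226]
tool_rot: [0.707, 0.707, 0.0, 0.0]
ft_force: [-0.9, -0.7, 0.2]
grip_width: 0.0662
grip_force: 20.0
```

>>> inch_along(
  segments={"deltas":[[0,0,0.0005,0],[0,0,0,0]]},
)

```text
time: 18.37
position: [0.5603, 0.3812, 0.0225]
tool_rot: [0.707, 0.707, 0.0, 0.0]
ft_force: [-3.2, -0.7, 4.5]
grip_width: 0.0666
grip_force: 20.0
```

>>> inch_along(
  segments={"deltas":[[0,0,0,0],[0,0,0,0],[0,0,0,0],[0,0,0,0],[0,0,0,0],[0,0,0,0],[0,0,0,0],[0,0,0,0]]},
  jaw=0.087,
)

```text
time: 19.03
position: [0.5602, 0.3811, 0.0215]
tool_rot: [0.707, 0.707, 0.0, 0.0]
ft_force: [-0.2, 0.5, 0.5]
grip_width: 0.0867
grip_force: 0.0
```

>>> inch_along(
  segments={"deltas":[[0,0,-0.005,0],[0,0,-0.01,0],[0,0,-0.02,0],[0,0,-0.02,0],[0,0,-0.02,0],[0,0,-0.02,0],[0,0,-0.02,0],[0,0,-0.02,0],[-0.03,0,-0.02,0],[-0.03,0,0,0],[-0.03,0,0,0],[-0.03,0,0,0],[-0.01,0,0,0],[0,0,0,0],[0,0,0,0]]},
)

```text
time: 20.28
position: [0.5606, 0.2513, 0.1774]
tool_rot: [0.708, 0.706, 0.001, 0.0]
ft_force: [0.1, -0.3, -0.7]
grip_width: 0.0869
grip_force: 0.0
```

Run:
```python
from rig import robot, vision; import cv2,pickle
from h import *
s,t=vision.camera("scene"),vision.camera("top"); pickle.dump({"scene":s,"top":t},open("v3.pkl","wb"))
im=np.hstack([cv2.resize(s["img"][110:260,230:370],None,fx=2.8,fy=2.8),cv2.resize(t["img"][160:310,215:355],None,fx=2.8,fy=2.8)])
cv2.imwrite("pics/s6.png",im[:,:,::-1])
# scene: small cup upper rims
for n,b in (("green",(312,185,348,215)),("red",(240,150,290,190))):
    h=hull(comp(s,n,b)); tp=h[:,1].min(); P=h[h[:,1]<=tp+5]; print(n,"scene",h.min(0),h.max(0),circ(plane(s,P,.077)))
for n,b in (("green",(240,250,285,290)),("red",(245,180,290,228))):
    g=comp(t,n,b,25,100); k,l,st,c=cv2.connectedComponentsWithStats(g); i=1+np.argmax(st[1:,4]); print(n,"top",st[i],circ(plane(t,hull(l==i),.077)))
for n,b in (("blue",(235,238,287,292)),("yellow",(240,178,292,230))): print(n,"saucer",circ(plane(t,hull(comp(t,n,b)),.013)))
```

```text
green scene [316.5 184.5] [347.5 214.5] (array([0.39653329, 0.38253665, 0.03962507]), np.float64(0.0028023266119003762))
red scene [239.5 149.5] [289.5 189.5] (array([0.61256859, 0.33290503, 0.03234912]), np.float64(0.0027484210360793375))
green top [249 256  22  23 386] (array([0.40995997, 0.39374898, 0.02610075]), np.float64(0.0005513861998107192))
red top [257 192  21  21 338] (array([0.56060536, 0.37905049, 0.02494603]), np.float64(0.0005289640062693374))
blue saucer (array([0.41001835, 0.39261397, 0.0552044 ]), np.float64(0.0005418492123840322))
yellow saucer (array([0.56050307, 0.3814725 , 0.05733526]), np.float64(0.00044960616927361137))
```

View pics/s6.png

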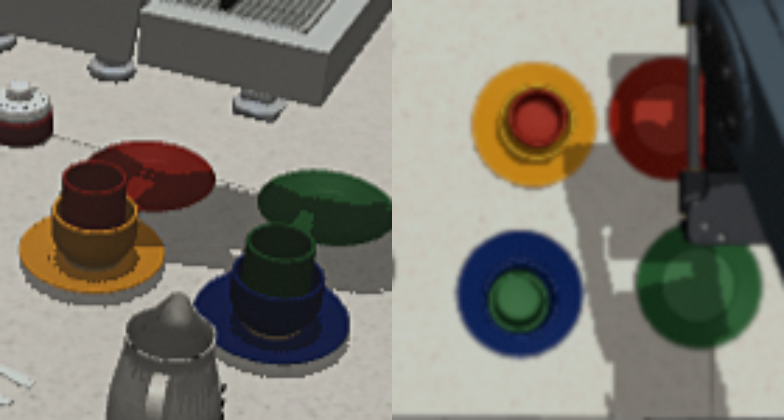

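Run:
```python
from h import *; import pickle
s=pickle.load(open("v3.pkl","rb"))["scene"]
for n,uv in (("green",(329.7,197.7)),("red",(263.2,173.8))): print(n,plane(s,[uv],.077))
```

```text
green [[0.40655075 0.3986902 ]]
red [[0.55904583 0.38192051]]
```

>>> inch_along(
  segments={"deltas":[[0.015,0,0,0],[0.03,0,0,0],[0.03,0,0,0],[0.03,0,0,0],[0.0167,0,0,0],[0.006,0,0.015,0],[0,0,0.02,0],[0,0,0.02,0],[0,0,0.02,0],[0,0,0.02,0],[0,0,0.015,0],[0,0,0.008,0],[0,0,0.004,0],[0,0,0,0],[0,0,0,0]]},
)

```text
time: 21.63
position: [0.5604, 0.3792, 0.0548]
tool_rot: [0.707, 0.707, 0.0, 0.0]
ft_force: [-0.5, -0.2, 0.3]
grip_width: 0.0869
grip_force: 0.0
```

>>> inch_along(
  segments={"deltas":[[0,0,0.002,0],[0,0,0,0],[0,0,0,0]]},
)

```text
time: 21.88
position: [0.5606, 0.379, 0.0534]
tool_rot: [0.707, 0.707, 0.001, 0.0]
ft_force: [-0.2, 0.5, 0.2]
grip_width: 0.087
grip_force: 0.0
```

>>> inch_along(
  segments={"deltas":[[0,0,0,0],[0,0,0,0],[0,0,0,0],[0,0,0,0],[0,0,0,0],[0,0,0,0],[0,0,0,0],[0,0,0,0],[0,0,0,0],[0,0,0,0],[0,0,0,0],[0,0,0,0]]},
  jaw=0.035,
  squeeze=15,
)

```text
time: 22.88
position: [0.5605, 0.3789, 0.0527]
tool_rot: [0.707, 0.707, 0.0, 0.0]
ft_force: [0.5, 0.3, 0.5]
grip_width: 0.0495
grip_force: 15.0
```

>>> inch_along(
  segments={"deltas":[[0,0,-0.003,0],[0,0,-0.005,0],[0,0,-0.008,0],[0,0,-0.01,0],[0,0,-0.01,0],[0,0,-0.01,0],[0,0,-0.01,0],[0,0,-0.008,0],[0,0,-0.004,0],[0,0,0,0],[0,0,0,0]]},
)

```text
time: 23.8
position: [0.5601, 0.3788, 0.1208]
tool_rot: [0.707, 0.707, 0.0, 0.0]
ft_force: [0.0, -0.1, -1.6]
grip_width: 0.0491
grip_force: 15.0
```

Run:
```python
from rig import robot, vision; import cv2,pickle
from h import *
s,t=vision.camera("scene"),vision.camera("top")
im=np.hstack([cv2.resize(s["img"][110:260,210:370],None,fx=2.6,fy=2.6),cv2.resize(t["img"][160:310,215:355],None,fx=2.6,fy=2.6)])
cv2.imwrite("pics/s7.png",im[:,:,::-1])
```

```text
(no output)
```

View pics/s7.png

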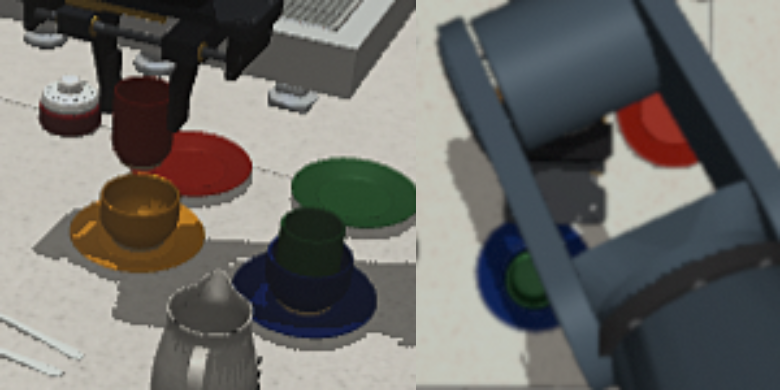

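>>> inch_along(
  segments={"deltas":[[-0.004,0,0,0],[-0.008,0,0,0],[-0.012,0.001,0,0],[-0.014,0.001,0,0],[-0.014,0.001,0,0],[-0.014,0.001,0,0],[-0.014,0.0015,0,0],[-0.014,0,0,0],[-0.012,0,0,0],[-0.008,0,0,0],[-0.006,0,0,0],[0,0,0,0],[0,0,0,0]]},
)

```text
time: 24.98
position: [0.5657, 0.2588, 0.1206]
tool_rot: [0.708, 0.707, 0.0, -0.0]
ft_force: [-0.1, 0.4, -1.5]
grip_width: 0.0493
grip_force: 15.0
```

>>> inch_along(
  segments={"deltas":[[0,0,0.004,0],[0,0,0.008,0],[0,0,0.01,0],[0,0,0.01,0],[0,0,0.01,0],[0,0,0.01,0],[0,0,0.008,0],[0,0,0.005,0],[0,0,0.004,0],[0,0,0.003,0],[0,0,0.0015,0],[0,0,0.001,0],[0,0,0,0],[0,0,0,0]]},
)

```text
time: 26.15
position: [0.5659, 0.2589, 0.0465]
tool_rot: [0.707, 0.707, 0.0, 0.0]
ft_force: [0.1, 0.0, -2.0]
grip_width: 0.0494
grip_force: 15.0
```

>>> inch_along(
  segments={"deltas":[[0,0,0.0005,0],[0,0,0.0005,0],[0,0,0,0],[0,0,0,0]]},
)

```text
time: 26.48
position: [0.5656, 0.2588, 0.0452]
tool_rot: [0.707, 0.707, 0.0, 0.0]
ft_force: [0.4, 0.5, -2.7]
grip_width: 0.0494
grip_force: 15.0
```

>>> inch_along(
  segments={"deltas":[[0,0,0.0005,0],[0,0,0,0],[0,0,0,0]]},
)

```text
time: 26.73
position: [0.5657, 0.2588, 0.0447]
tool_rot: [0.707, 0.707, 0.0, 0.0]
ft_force: [0.2, 0.3, 0.4]
grip_width: 0.0494
grip_force: 14.9
```

>>> inch_along(
  segments={"deltas":[[0,0,0.0005,0],[0,0,0,0]]},
)

```text
time: 26.9
position: [0.5658, 0.2589, 0.0446]
tool_rot: [0.707, 0.707, 0.0, 0.0]
ft_force: [-1.2, -1.0, 2.7]
grip_width: 0.0494
grip_force: 14.9
```

>>> inch_along(
  segments={"deltas":[[0,0,0,0],[0,0,0,0],[0,0,0,0],[0,0,0,0],[0,0,0,0],[0,0,0,0],[0,0,0,0],[0,0,0,0]]},
  jaw=0.087,
)

```text
time: 27.57
position: [0.5655, 0.2588, 0.044]
tool_rot: [0.707, 0.707, -0.0, -0.0]
ft_force: [0.9, -0.9, 0.5]
grip_width: 0.0859
grip_force: 0.0
```

>>> inch_along(
  segments={"deltas":[[0,0,-0.005,0],[0,0,-0.01,0],[0,0,-0.02,0],[0,0,-0.02,0],[0,0,-0.02,0],[0,0,-0.02,0],[0,0,-0.02,0],[0.02,-0.024,0,0],[0.02,-0.024,0,0],[0.02,-0.024,0,0],[0.02,-0.024,0,0],[0.02,-0.024,0,0],[0.02,-0.024,0,0],[0.015,-0.012,0,0],[0,0,0,0],[0,0,0,0]]},
)

```text
time: 28.9
position: [0.4093, 0.3947, 0.1601]
tool_rot: [0.706, 0.708, 0.001, 0.0]
ft_force: [0.5, 0.3, 0.1]
grip_width: 0.0866
grip_force: 0.0
```

Run:
```python
from rig import robot, vision; import cv2
from h import *
s=vision.camera("scene")
cv2.imwrite("pics/s8.png",cv2.resize(s["img"][110:260,210:370],None,fx=3,fy=3)[:,:,::-1])
```

View pics/s8.png

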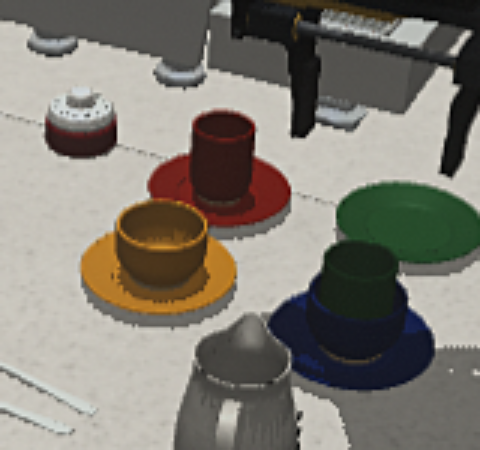

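Red stands on its saucer (223,160), yellow on its own (160,245); green still nested in blue (360,300). Descend 0.107 and take green.

>>> inch_along(
  segments={"deltas":[[0,0,0.015,0],[0,0,0.02,0],[0,0,0.02,0],[0,0,0.02,0],[0,0,0.015,0],[0,0,0.01,0],[0,0,0.005,0],[0,0,0.002,0],[0,0,0,0],[0,0,0,0]]},
)

```text
time: 29.78
position: [0.4105, 0.3941, 0.0528]
tool_rot: [0.707, 0.707, 0.001, 0.0]
ft_force: [0.8, -0.2, 0.2]
grip_width: 0.0869
grip_force: 0.0
```

>>> inch_along(
  segments={"deltas":[[0,0,0,0],[0,0,0,0],[0,0,0,0],[0,0,0,0],[0,0,0,0],[0,0,0,0],[0,0,0,0],[0,0,0,0],[0,0,0,0],[0,0,0,0],[0,0,0,0],[0,0,0,0]]},
  jaw=0.035,
  squeeze=15,
)

```text
time: 30.78
position: [0.4096, 0.3939, 0.0521]
tool_rot: [0.707, 0.707, -0.0, -0.0]
ft_force: [-1.0, 0.5, 0.9]
grip_width: 0.0487
grip_force: 15.0
```

>>> inch_along(
  segments={"deltas":[[0,0,-0.003,0],[0,0,-0.005,0],[0,0,-0.008,0],[0,0,-0.01,0],[0,0,-0.01,0],[0,0,-0.01,0],[0,0,-0.01,0],[0,0,-0.008,0],[0,0,-0.004,0],[0,0,0,0],[0,0,0,0]]},
)

```text
time: 31.7
position: [0.4097, 0.3939, 0.1203]
tool_rot: [0.707, 0.707, 0.0, 0.0]
ft_force: [0.4, -0.3, -1.3]
grip_width: 0.049
grip_force: 15.0
```

>>> inch_along(
  segments={"deltas":[[-0.004,0,0,0],[-0.008,0,0,0],[-0.012,0.001,0,0],[-0.015,0.001,0,0],[-0.015,0.001,0,0],[-0.015,0.001,0,0],[-0.015,0.001,0,0],[-0.015,0.001,0,0],[-0.015,0.001,0,0],[-0.014,0.0015,0,0],[-0.012,0,0,0],[-0.01,0,0,0],[-0.006,0,0,0],[-0.004,0,0,0],[0,0,0,0],[0,0,0,0]]},
)

```text
time: 33.03
position: [0.4182, 0.234, 0.1201]
tool_rot: [0.707, 0.707, 0.0, -0.0]
ft_force: [0.5, -0.1, -1.0]
grip_width: 0.0489
grip_force: 15.0
```

>>> inch_along(
  segments={"deltas":[[0,0,0.004,0],[0,0,0.008,0],[0,0,0.01,0],[0,0,0.01,0],[0,0,0.01,0],[0,0,0.01,0],[0,0,0.008,0],[0,0,0.005,0],[0,0,0.004,0],[0,0,0.003,0],[0,0,0.0015,0],[0,0,0.001,0],[0,0,0,0],[0,0,0,0]]},
)

```text
time: 34.2
position: [0.4183, 0.2339, 0.0458]
tool_rot: [0.707, 0.707, 0.0, 0.0]
ft_force: [0.8, 0.1, -1.2]
grip_width: 0.0485
grip_force: 15.0
```

>>> inch_along(
  segments={"deltas":[[0,0,0.0005,0],[0,0,0.0005,0],[0,0,0,0],[0,0,0,0]]},
)

```text
time: 34.53
position: [0.4181, 0.2339, 0.0447]
tool_rot: [0.707, 0.707, 0.0, 0.0]
ft_force: [-0.6, 0.4, -1.2]
grip_width: 0.0489
grip_force: 15.0
```

>>> inch_along(
  segments={"deltas":[[0,0,0.0005,0],[0,0,0,0],[0,0,0,0]]},
)

```text
time: 34.78
position: [0.4182, 0.2339, 0.0441]
tool_rot: [0.707, 0.707, 0.0, 0.0]
ft_force: [-0.8, 0.7, -0.4]
grip_width: 0.0488
grip_force: 15.0
```

>>> inch_along(
  segments={"deltas":[[0,0,0.0005,0],[0,0,0,0],[0,0,0,0]]},
)

```text
time: 35.03
position: [0.4182, 0.2339, 0.044]
tool_rot: [0.707, 0.707, 0.0, 0.0]
ft_force: [-1.5, 0.4, 5.6]
grip_width: 0.0488
grip_force: 15.0
```

>>> inch_along(
  segments={"deltas":[[0,0,0,0],[0,0,0,0],[0,0,0,0],[0,0,0,0],[0,0,0,0],[0,0,0,0],[0,0,0,0],[0,0,0,0]]},
  jaw=0.087,
)

```text
time: 35.7
position: [0.4181, 0.2339, 0.0435]
tool_rot: [0.707, 0.707, -0.0, -0.0]
ft_force: [0.1, -0.2, 0.2]
grip_width: 0.0862
grip_force: 0.0
```

>>> inch_along(
  segments={"deltas":[[0,0,-0.005,0],[0,0,-0.01,0],[0,0,-0.02,0],[0,0,-0.03,0],[0,0,-0.03,0],[0,0,-0.03,0],[0,0,-0.03,0],[0,0,-0.02,0],[0,-0.022,0,0],[0,0,0,0]]},
)

```text
time: 36.53
position: [0.3929, 0.2337, 0.2204]
tool_rot: [0.707, 0.707, -0.0, -0.0]
ft_force: [-1.2, -0.8, -0.9]
grip_width: 0.0873
grip_force: 0.0
```

>>> inch_along(
  segments={"deltas":[[0,0,0,0.1208],[0,0,0,0.1208],[0,0,0,0.1208],[0,0,0,0.1208],[0,0,0,0.1208],[0,0,0,0.1208],[0,0,0,0.1208],[0,0,0,0.1208],[0,0,0,0.1208],[0,0,0,0.1208],[0,0,0,0.1208],[0,0,0,0.1208],[0,0,0,0.1208],[0,0,0,0]]},
)

```text
time: 37.7
position: [0.3959, 0.2337, 0.2182]
tool_rot: [1.0, -0.001, -0.001, 0.0]
ft_force: [-0.2, -1.1, -0.2]
grip_width: 0.0872
grip_force: 0.0
```

>>> inch_along(
  segments={"deltas":[[0,0.03,0,0],[0,0.03,0,0],[0,0.03,0,0],[0,0.03,0,0],[0,0.03,0,0],[0,0.03,0,0],[0,0.03,0,0],[0,0.03,0,0],[0,0.03,0,0],[0,0,0,0],[0,0,0,0]]},
)

```text
time: 38.62
position: [0.3961, -0.0374, 0.2185]
tool_rot: [1.0, -0.001, -0.0, -0.0]
ft_force: [0.7, 0.7, -0.4]
grip_width: 0.0871
grip_force: 0.0
```

Run:
```python
from rig import robot, vision; import cv2
from h import *
s,t=vision.camera("scene"),vision.camera("top")
im=np.hstack([cv2.resize(s["img"][110:260,210:370],None,fx=2.6,fy=2.6),cv2.resize(t["img"][160:310,215:355],None,fx=2.6,fy=2.6)])
cv2.imwrite("pics/s9.png",im[:,:,::-1])
for n,b in {"blue":(235,238,287,292),"yellow":(240,178,292,230),"green":(300,236,350,288),"red":(288,177,340,228)}.items(): print(n,circ(plane(t,hull(comp(t,n,b)),.013)))
```

```text
blue (array([0.4101786 , 0.39258348, 0.05530078]), np.float64(0.0005510555746760267))
yellow (array([0.56059414, 0.38154169, 0.0572746 ]), np.float64(0.00042640694246340153))
green (array([0.41856224, 0.23404594, 0.0548226 ]), np.float64(0.0004715682436830044))
red (array([0.56662376, 0.25936563, 0.05647126]), np.float64(0.0008298570322108623))
```

View pics/s9.png

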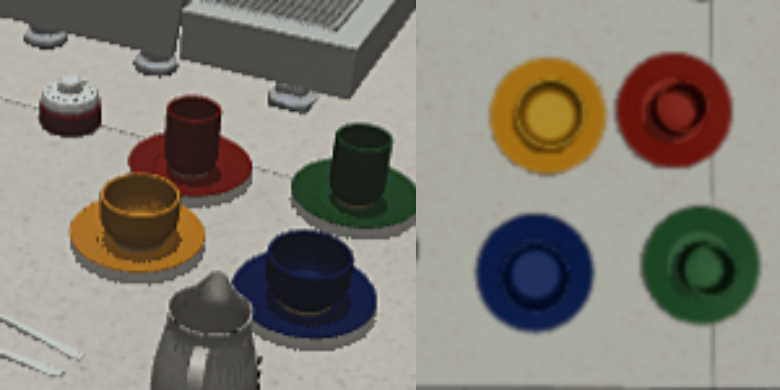

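Run:
```python
from rig import robot, vision
from h import *
s,t=vision.camera("scene"),vision.camera("top")
# dark/bright disc: inner floor (13 mm: 5+8) and rim by local brightness in top; foot-free check from scene rim upper arc
for n,(a,b,c,d) in {"red":(300,186,330,218),"green":(311,247,343,279)}.items():
    v=t["img"][b:d,a:c].max(2); print(n); print("\n".join(" ".join("%3d"%x for x in r) for r in v[::1]))
```

```text
red
111 105 103 103 104 105 105 104 106 105 105 107 106 106 106 106 105 107 106 106 105 105 106 106 106 105 103 105 115 126
105 104 102 104 104 105 105 106 106 106 106 105 105 105 105 106 106 106 106 105 106 106 105 106 105 105 104 104 108 113
103 104 103 103 104 104 104 105 105 105 104 104 102 101 103 102 104 106 106 106 106 105 106 106 105 106 106 105 105 108
103 104 103 104 104 104 103 105 104 101 103 104 101 104 100  94  96 101 101 102 104 106 106 104 105 106 105 105 104 105
103 104 104 103 104 103 101 101 104 107 113 118 119 121 117  99  95  94  92  98 100 105 105 104 106 105 106 105 106 104
104 104 104 104 104  97  96 108 119 124 124 121 115 115 115 104  89  79  82  98 105 106 106 107 104 104 106 106 106 105
102 103 103 102  98  95 111 124 129 126 120 114 108  92  72  63  52  46  50  60  65  78  98 103  99 101 105 105 106 105
103 103 102 102 104 114 125 128 125 116 108 104  85  59  40  33  32  30  29  29  32  42  63  85 101 101 105 105 106 106
102 102 101 102 116 126 129 122 103  94  97  79  56  51  50  50  47  42  37  29  28  29  33  53  85 106 108 105 106 106
103 102 101 108 
[... 6145 characters left out ...]
  58  59  58  61  65  71  73  73  75  77  76  76  76  76  79
 68  68  69  68  69  67  65  64  62  65  68  59  61  67  70  72  73  73  74  77  75  71  71  74  75  76  76  76  77  75  78  88
 67  68  68  68  68  68  68  66  67  67  68  66  63  65  68  69  68  68  71  74  76  75  73  75  76  75  77  76  76  77  85 105
 67  69  69  67  68  69  69  69  69  69  67  69  68  68  69  71  71  72  72  74  74  74  75  75  76  77  75  75  76  84 100 129
 66  67  69  68  67  68  68  69  70  69  71  69  70  70  71  71  72  72  74  73  73  74  75  74  75  76  76  76  83 101 125 151
 70  68  69  69  68  69  68  70  70  69  69  70  70  71  70  71  71  71  73  72  73  73  74  75  75  75  75  83 101 127 152 165
```

Run:
```python
from h import *; import pickle
t=pickle.load(open("v0.pkl","rb"))["top"]
print(plane(t,[[316.5,201.3],[327.3,262.7]],.069))
from rig import robot, vision; o=robot.get_obs(); print(o["time"],abs(o["joint_velocities"]).max())
```

```text
[[0.56358106 0.26124279]
 [0.42028695 0.23649089]]
38.8167 0.007992966217245198
```

```bash
python3 -c "
from rig import robot, vision; print(robot.hand_in())"
```

```text
the job is handed in; nothing more can be done
None
```

The job is handed in at about 39 s of the 136 s allowed: all four cups stand upright on the saucers of their own colours, the red and green ones about 4 mm off centre by the last camera check, and the saucers lie where they started; the hand-in returned no verdict.

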